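# Tighten the ratchet clamp on a filter cell

## Task

The ratchet of this bench clamp is set to slacken. Flip its direction lever over to the tightening side, then work the handle to and fro until the ram has pushed the filter cell home against the back stop and grips it firmly, with about 30 N; never load the cell beyond 60 N. Then let go of everything, and leave the bottle, jar and beaker where they are.

Things in the scene. Friction and masses are not known exactly. Their poses are not given: they have to be found in the camera images.
- clamp: grey bench clamp, fixed: base plate 110 x 245 x 15 mm, housing 80 x 90 mm with its top 75 mm above the bench, on it the ratchet handle, a flat steel bar 20 mm wide, top at 83 mm, pointing to about the clamp's -x. Origin: on the bench under the upright spindle axis about which the handle swings. Its y axis points from the spindle to the back stop, the way the ram advances; z up.
- handle (a joint): angle of the ratchet handle (rad): 0 when it points to the clamp's -x, growing clockwise seen from above (knob towards the clamp's +y); stops at -0.65 and +0.65. Growing is the tightening stroke: 0.22 N m bearing friction, 0.65 N m more to drive the spindle, plus 0.01 N m per newton of grip on the cell. The return stroke only clicks; up to 0.35 rad (one tooth) is lost on reversal.
- knob_mid (a point): middle of the upright black knob at the end of the handle, 140 mm from the spindle axis: round, 26 mm in diameter, from 85 to 135 mm above the bench (this point at 113 mm). It spins freely on the handle, so it may be held without turning the hand.
- fin_mid (a point): middle of the upright steel fin of the direction lever, on top of the handle: 28 mm long (along the handle), 8 mm thick, from 97 to 122 mm above the bench (this point at 110 mm), about 79 mm from the spindle axis. The lever turns about an upright pin 57 mm from the spindle axis; this point lies 22 mm outwards of the pin.
- selector (a joint): angle of the direction lever on the handle (rad), growing clockwise seen from above (fin then moves to the clockwise side of the handle). Negative: slacken (start), positive: tighten. Sprung over centre: pushed past 0 it snaps over and stays, resting at 0.17 to 0.46 either side (nose on a tooth or in a gap). Takes 1 to 4 N at the fin; jams while the handle is loaded against it.
- nose: round aluminium nose, 28 mm across, on the front of the ram. Origin: centre of its flat front face, 37.5 mm above the bench, facing the clamp's +y. The ram advances 10 mm per radian of driven spindle and stays there. The nose is sprung in the ram: once the cell bears on the back stop and the nose no longer advances, the grip grows by about 47 N for each further radian.
- cell: loose filter cell on the base plate between two guide rails: a white block between two aluminium end plates, 46 wide x 44 long (along the clamp's y) x 44 mm high, 0.3 kg, with a short steel port on top. Origin: centre of its underside; its y axis lies along the clamp's y.
- backstop: steel back stop on the base plate beyond the cell, 50 mm wide, 42 mm high. Origin: centre of the lower edge of the face that looks at the cell, 15 mm above the bench. The free play between nose, cell and back stop is 12 to 24 mm in all at the start.
- wash_bottle: bystander: white wash bottle with a red cap, 64 mm in diameter, 160 mm tall plus spout. Origin: centre of its underside.
- jar: bystander: lidded glass jar, 60 mm in diameter, 90 mm tall. Origin: centre of its underside.
- beaker: bystander: glass beaker, 66 mm in diameter, 85 mm tall. Origin: centre of its underside.
Mind the look-alikes: they are no part of the job. Of the things like the cell, leave any that is brown, orange or turquoise; of the rest the larger one is meant.

How it is judged:
By the outcome, as a careful person would: the job done as asked, in the order asked, and still so for the second after the job is handed in, with the robot touching nothing.
It also fails if it takes over 72 s, if anything falls off the work surface, if the arm or the gripper's body presses on something with over 40 N, if the wrist force passes 120 N, or if a joint passes its speed limit or range.

## Robot

A 6-joint arm with a two-finger parallel gripper is mounted at the origin on the work surface. World frame = base frame: x ahead of the robot, y to its left, z up, the work surface at z = 0. Lengths are in mm, angles in rad, forces in N, time in s.
With the tool pointing down it reaches from about 275 to 1000 mm from the base axis. Payload 8.4 kg.
Tool frame: the origin (TCP) lies on the centre line of the jaws, within the pads' length; the fingertips stand r.tip_reach ahead of it and the grasp point (between the pads) lies 11 mm behind it (r.tip_reach is the distance from the TCP to the fingertips, in mm); z points along the fingers, y is the line along which they close (so a half turn about z gives the same grasp; the last joint's range is limited). The gripper opens to 85 mm and grips with 20 to 120 N. Pads are 22 mm wide; open, the fingers measure 114 mm over their backs; the gripper's body (76 mm by 85 mm) begins 54 mm behind the grasp point. The pads swing forward as they close: fully open they stand 13 mm farther back than shut.
Start: joints at [1.19, 0.353, 1.633, -0, 1.155, -0.002], TCP at [231.127, 580.696, 239.281] pointing down, gripper open.
Joint ranges: [-2.63, 2.63], [-0.92, 2.1], [0.06, 2.66], [-1.3, 4.44], [0, 2.69], [-3.02, 3.02]. Speed limits (rad/s): [2.22, 2.22, 2.79, 3.14, 3.14, 3.14].

## Interface

Orientations are given as [roll, pitch, yaw] about the fixed x, y, z axes, in that order (R = Rz(yaw) Ry(pitch) Rx(roll)).
In Python, from rig import r gives the robot as it stands.
- The arm moves only by the tool carry_out, never from a script. Its argument "targets" is a list of rows, each an object with "dp": the shift along the tool's x, y, z in mm, a list of three; "yaw": the turn about the tool's z in degrees. A call has 1 to 12 rows; each row is the pose to reach, as a shift and turn from the pose commanded when the call began, along the tool's axes at that moment; what a row does not reach only later rows make up. A row lasts 1/8 s, in which the tool goes at most 62.5 mm and 10.7 degrees, less where a joint would pass 70% of its speed; a pose out of reach is approached as far as the arm can. A call with a gripper value outside its range is refused whole. "fingers" is the opening, from -1 (shut) to 1 (fully open), so that 0 is half open, set as the call begins (left out, the last holds). The fingers move at their own pace and stop on an object; "grip_force" is the grip in N (left out, the last holds). Time passes only in rows, so rows that repeat a pose let the fingers close. It gives the time, the measured TCP pose, the force, the opening and the grip force at its end, in the units of the state.
- r.sense(): the state, without advancing time (a new reading comes with each control period).
- r.grab_frame(name): name is "scene" or "top" or "wrist"; returns the picture (420x560x3 uint8, red, green, blue); there is no depth.
- r.get_calibration(name): a dict with "fx", "fy", "cx", "cy" (pixels), "rvec" (rotation vector, rad) and "tvec" (3), from world to camera coordinates, as OpenCV has them. Camera axes: x right, y down, z forward; pixel columns grow to the right and rows downward; lengths in mm; the calibration is good to about 2 mm. The wrist camera is an equidistant fisheye: a pixel r from the principal point sees the ray r / f radians off the axis. A picture is of the moment at which its call begins: read the wrist's pose just before it. get_calibration takes no time and is no camera call; for the wrist camera it gives the pose at the moment of the call.
- r.sign_off(): hands the job in; it is judged then, once.
The state is a dict: "clock": time; "qpos": joint angles; "qvel": joint speeds; "joint_efforts": joint torques, N m; "eef_pos": TCP position; "tcp_rot": TCP orientation; "contact_force": force on the tool from outside, world axes, zero at the start; "wrist_torque": the same for the moment, N m; "opening": opening from 0.0 (shut) to 1.0 (fully open); "grasp_force": force on a finger pad.
Only numpy, scipy, OpenCV 4.12 (cv2) and the standard library are available. Lean on these libraries where they do the work, as an engineer would, in place of code of your own. Each camera call takes 0.05 s, during which the arm holds its last target. There are 200 camera calls.

## Working session

There is one attempt and no reset: what is moved stays moved. The work goes in short steps, Python scripts to look and compute and a tool call to move; the robot and the scene stay as the last step left them, time stands still between calls to the robot, and variables do not carry over. Pictures are saved under pics/ and viewed, at most 10 in all, crops included, and the job is handed in when it is done.

Besides the shell and the picture viewer there is one more tool, called after "Emit:" by a JSON object that holds its "method" and its "body", one argument or row to a line. carry_out: Moves the arm, as the interface text tells. Its arguments: {"type":"object","properties":{"targets":{"type":"array","items":{"type":"object","properties":{"dp":{"type":"array","items":{"type":"number"}},"yaw":{"type":"number"}}}},"fingers":{"type":"number"},"grip_force":{"type":"number"}},"required":["targets"]}

```bash
ls; mkdir -p pics
python3 - <<'E'
from rig import r
import cv2
for n in("scene","top"):
    f=r.grab_frame(n); cv2.imwrite(f"pics/{n}0.png",cv2.resize(f[:,:,::-1],(800,600),interpolation=cv2.INTER_CUBIC))
    print(n,r.get_calibration(n))
print(r.sense(), r.tip_reach)
E
```

```text
pics
scene {'fx': 541.8054709128361, 'fy': 541.8054709128361, 'cx': 283.6486589402117, 'cy': 216.93657743354504, 'rvec': array([ 0.97781113,  2.32064149, -1.16506123]), 'tvec': array([ 434.12654037, -156.67175742, 1699.58271656])}
top {'fx': 401.8598336290603, 'fy': 401.8598336290603, 'cx': 282.15973332259296, 'cy': 207.02984002752197, 'rvec': array([ 2.14243177, -2.16626847,  0.0912875 ]), 'tvec': array([3.07873508e-01, 6.15067657e+02, 1.23456514e+03])}
{'clock': 0.1, 'qpos': array([ 1.18957423e+00,  3.53600270e-01,  1.63405367e+00, -1.68119791e-05,
        1.15518411e+00, -2.38155380e-03]), 'qvel': array([ 0.00149061, -0.00163178, -0.00021337,  0.00110548,  0.00012315,
       -0.00029392]), 'joint_efforts': array([ 5.11585258e-04, -6.06356835e+01, -3.42820680e+01,  8.13450129e-05,
        3.80506448e-03,  1.08873098e-05]), 'eef_pos': array([230.9937821 , 580.30580231, 238.62599429]), 'tcp_rot': array([-3.14034722e+00,  1.24062701e-05,  2.76275892e+00]), 'contact_force': array([-1.54410044, -0.21396165,  0.00856823]), 'wrist_torque': array([ 0.01476665,  0.00883247, -0.01951165]), 'grasp_force': 0.0, 'opening': 1.0011193386527202} 8.0
```

View pics/scene0.png

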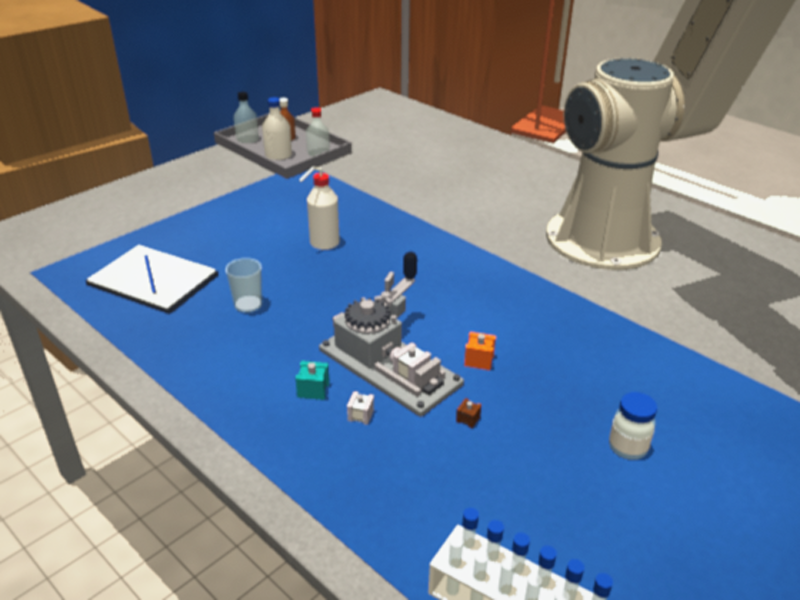

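View pics/top0.png

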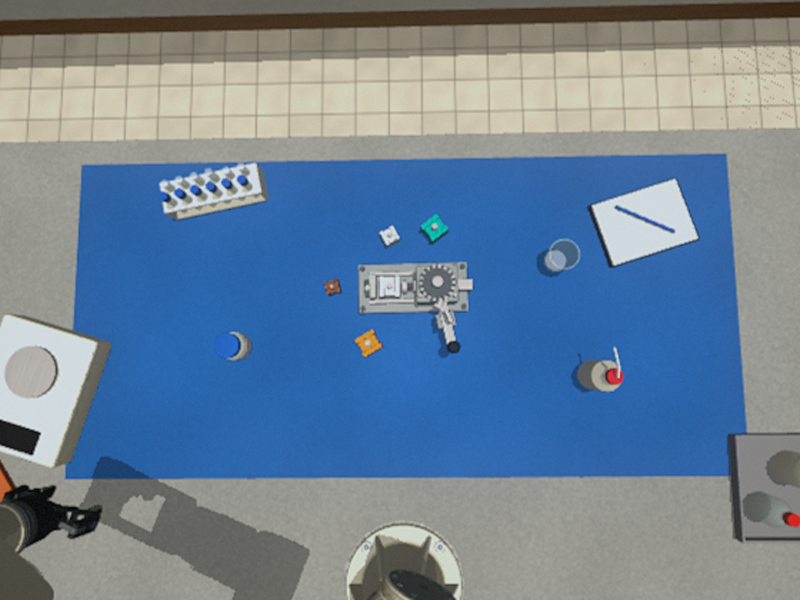

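The top view shows the clamp spindle at (437,284), the knob at (453,347), and the in-clamp white cell at (388,286). The cell look-alikes are small white (389,235), turquoise (433,228), orange (368,343) and brown (332,287). I choose the white one in the clamp and check it in a close crop.

```bash
cat > h.py <<'E'
import numpy as np,cv2
from rig import r
def ray(n,u,v,z,c=None):
    c=c or r.get_calibration(n); R,_=cv2.Rodrigues(c["rvec"]); t=np.array(c["tvec"])
    x,y=(u-c["cx"])/c["fx"],(v-c["cy"])/c["fy"]
    if n=="wrist":
        a=np.hypot(x,y); s=np.sin(a)/a if a>1e-9 else 1; d=np.array([x*s,y*s,np.cos(a)])
    else: d=np.array([x,y,1.])
    o=-R.T@t; d=R.T@d
    return o+d*(z-o[2])/d[2]
def crop(n,name,u0,v0,u1,v1,k):
    f=r.grab_frame(n)[v0:v1,u0:u1,::-1]; cv2.imwrite(f"pics/{name}.png",cv2.resize(f,None,fx=k,fy=k,interpolation=cv2.INTER_CUBIC))
E
python3 - <<'E'
from h import *
crop("top","t1",240,170,340,255,7)
E
```

```text
(no output)
```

View pics/t1.png

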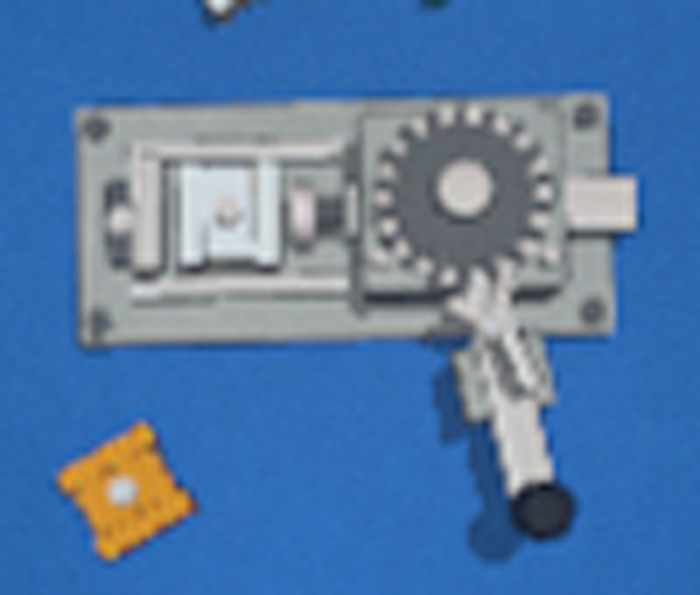

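The crop shows the spindle at (466,188), the knob top at (543,508), the fin around (510,355), and the cell (230,215) between the nose (305,215) and the back stop (147,212). The handle is pointing slightly towards clamp -y, and the cell is the white one in the clamp.

Run:
```python
from h import *
c=lambda x,y:(240+x/7,170+y/7)
for k,p,z in [("spin95",(466,188),95),("knob",(543,508),135),("fin",(510,355),122),("pin",(490,315),95),("c1",(78,105),15),("c2",(608,95),15),("c3",(615,332),15),("c4",(80,347),15),("cell",(230,215),59),("stop",(160,215),57),("nose",(290,215),51)]:
    print(k,ray("top",*c(*p),z).round(1))
s=r.sense();print(s["eef_pos"],s["tcp_rot"])
print(r.get_calibration("wrist"))
R,_=cv2.Rodrigues(r.get_calibration("wrist")["rvec"]);print(-R.T@r.get_calibration("wrist")["tvec"],R[2])
```

```text
spin95 [638.1 -81.6  95. ]
knob [ 500.2 -109.4  135. ]
fin [564.1 -97.7 122. ]
pin [583.3 -90.9  95. ]
c1 [689.8  93.3  15. ]
c2 [ 691.1 -150.4   15. ]
c3 [ 581.9 -151.2   15. ]
c4 [577.9  92.6  15. ]
cell [632.3  21.5  59. ]
stop [632.9  52.7  57. ]
nose [632.9  -4.8  51. ]
[230.98811313 580.39221416 238.74051019] [-3.14058388e+00  1.88632247e-06  2.76286468e+00]
{'fx': 325.19226210127806, 'fy': 325.19226210127806, 'cx': 277.0445655089662, 'cy': 211.79969335421802, 'rvec': array([-2.40838577, -1.63436007, -0.2201137 ]), 'tvec': array([-625.34309131,  -35.04730564,  378.26753851])}
[169.17772366 606.00220976 373.50882954] [ 0.24657579 -0.09883426 -0.96407062]
```

Emit:
{"method": "carry_out", "body": {
  "targets": [
    {"dp": [-487, -495, 0], "yaw": -21.7},
    {"dp": [-487, -495, 0], "yaw": -21.7},
    {"dp": [-487, -495, 0], "yaw": -21.7},
    {"dp": [-487, -495, 0], "yaw": -21.7},
    {"dp": [-487, -495, 0], "yaw": -21.7},
    {"dp": [-487, -495, 0], "yaw": -21.7},
    {"dp": [-487, -495, 0], "yaw": -21.7},
    {"dp": [-487, -495, 0], "yaw": -21.7},
    {"dp": [-487, -495, 0], "yaw": -21.7},
    {"dp": [-487, -495, 0], "yaw": -21.7},
    {"dp": [-487, -495, 0], "yaw": -21.7},
    {"dp": [-487, -495, 0], "yaw": -21.7}
  ],
  "fingers": -1
}}

```text
clock: 1.65
eef_pos: [501.6, -62.7, 239.2]
tcp_rot: [-3.141, 0.0, 3.137]
contact_force: [-1.0, 0.5, -0.5]
opening: -0.003
grasp_force: 0.0
```

Emit:
{"method": "carry_out", "body": {
  "targets": [
    {"dp": [0, 0, 0]},
    {"dp": [0, 0, 0]}
  ]
}}

```text
schema error: expected keys dp, yaw
```

Run:
```python
from h import *
s=r.sense();print(s["clock"],s["eef_pos"],s["tcp_rot"],s["qpos"],s["contact_force"])
np.savez("w1.npz",**r.get_calibration("wrist"))
f=r.grab_frame("wrist");cv2.imwrite("pics/w1.png",cv2.resize(f[:,:,::-1],(800,600),interpolation=cv2.INTER_CUBIC))
```

```text
1.65 [501.59880635 -62.70680885 239.15796379] [-3.14089185e+00  4.61641927e-04  3.13743886e+00] [-1.26912904e-01  1.66344244e-01  1.88506917e+00 -7.20849506e-04
  1.08963537e+00 -1.69322183e+00] [-1.02775602  0.47387023 -0.45813536]
```

View pics/w1.png

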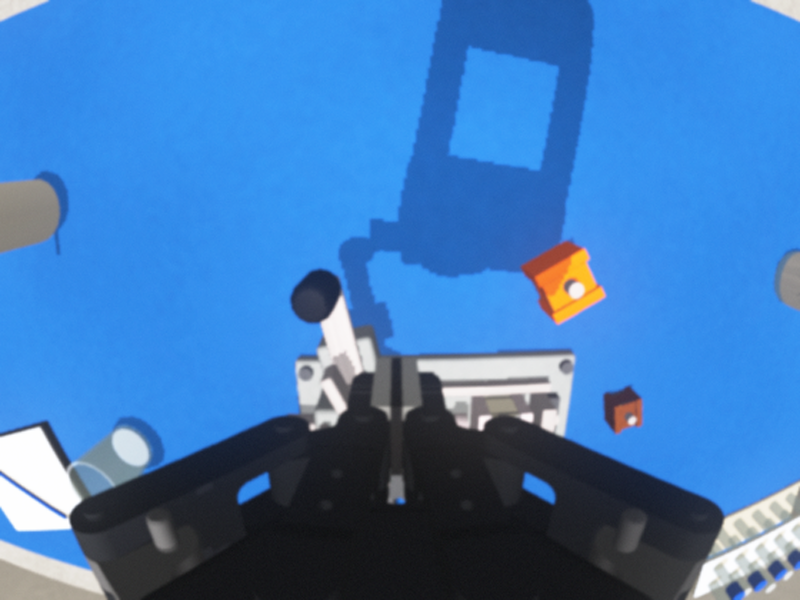

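The wrist view shows the knob top at (316,297), with the handle running down-right and the fin at about (333,388), left of the bar. The clamp plate corners are at (298,357) and (574,350).

Run:
```python
from h import *
c={k:(v if v.ndim else float(v)) for k,v in np.load("w1.npz").items()}
for k,p,z in [("knob",(316,297),135),("fin",(333,388),122),("finend",(323,374),122),("c3",(298,357),15),("c4",(574,350),15)]:
    print(k,ray("wrist",p[0]*.7,p[1]*.7,z,c).round(1))
```

```text
knob [ 497.6 -104.9  135. ]
fin [ 557.8 -100.2  122. ]
finend [ 548.6 -105.7  122. ]
c3 [ 581.4 -145.    15. ]
c4 [577.5  93.1  15. ]
```

Emit:
{"method": "carry_out", "body": {
  "targets": [
    {"dp": [-54, -79, 0], "yaw": 0},
    {"dp": [-54, -79, 0], "yaw": 0},
    {"dp": [-54, -79, 60], "yaw": 0},
    {"dp": [-54, -79, 100], "yaw": 0},
    {"dp": [-54, -79, 124], "yaw": 0},
    {"dp": [-54, -79, 124], "yaw": 0},
    {"dp": [-54, -71, 124], "yaw": 0},
    {"dp": [-54, -63, 124], "yaw": 0}
  ]
}}

```text
clock: 2.7
eef_pos: [555.3, -121.6, 116.7]
tcp_rot: [-3.141, 0.002, -3.141]
contact_force: [-1.5, -2.6, 1.4]
opening: -0.004
grasp_force: 1.5
```

Emit:
{"method": "carry_out", "body": {
  "targets": [
    {"dp": [0, 6, 0], "yaw": 0},
    {"dp": [0, 12, 0], "yaw": 0}
  ]
}}

```text
clock: 2.95
eef_pos: [554.9, -109.7, 115.9]
tcp_rot: [-3.142, 0.001, -3.141]
contact_force: [0.4, -0.4, -1.1]
opening: 0.002
grasp_force: 0.0
```

Emit:
{"method": "carry_out", "body": {
  "targets": [
    {"dp": [0, 6, 0], "yaw": 0},
    {"dp": [0, 12, 0], "yaw": 0}
  ]
}}

```text
clock: 3.2
eef_pos: [553.5, -99.1, 115.4]
tcp_rot: [-3.14, -0.002, -3.141]
contact_force: [-5.6, -10.3, 4.1]
opening: -0.001
grasp_force: 5.6
```

Run:
```python
from h import *
crop("top","t2",260,180,340,240,10)
```

```text
(no output)
```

View pics/t2.png

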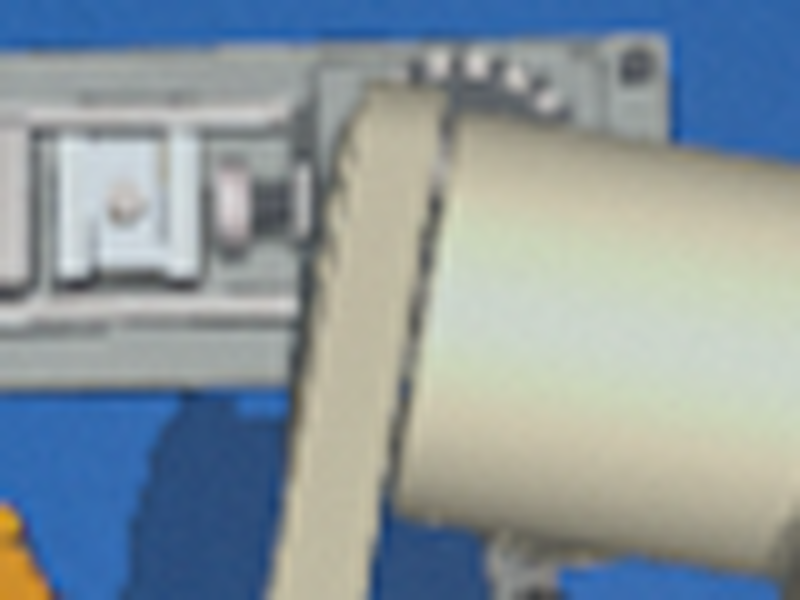

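The arm hides the handle. The force pattern (2.6, then 0, then 10 N, which is about the drive torque over 79 mm) suggests the lever has snapped over. I'll back off and look.

Emit:
{"method": "carry_out", "body": {
  "targets": [
    {"dp": [0, -15, 0], "yaw": 0},
    {"dp": [0, -30, 0], "yaw": 0},
    {"dp": [20, -30, -60], "yaw": 0},
    {"dp": [70, -10, -100], "yaw": 0},
    {"dp": [85, -6, -100], "yaw": 0},
    {"dp": [85, -6, -100], "yaw": 0},
    {"dp": [85, -6, -100], "yaw": 0}
  ],
  "fingers": 0
}}

```text
clock: 4.12
eef_pos: [470.2, -104.7, 214.6]
tcp_rot: [3.141, -0.0, 3.141]
contact_force: [-0.3, 1.3, -0.1]
opening: 0.499
grasp_force: 0.0
```

Run:
```python
from h import *
s=r.sense();print(s["clock"],s["eef_pos"],s["tcp_rot"],s["contact_force"])
np.savez("w2.npz",**r.get_calibration("wrist"))
f=r.grab_frame("wrist");cv2.imwrite("pics/w2.png",cv2.resize(f[150:390,120:440,::-1],None,fx=2.5,fy=2.5,interpolation=cv2.INTER_CUBIC))
```

```text
4.125 [ 470.20383209 -104.66887773  214.58124316] [ 3.14149027e+00 -1.56021571e-04  3.14128486e+00] [-0.29067269  1.32087147 -0.0803157 ]
```

View pics/w2.png

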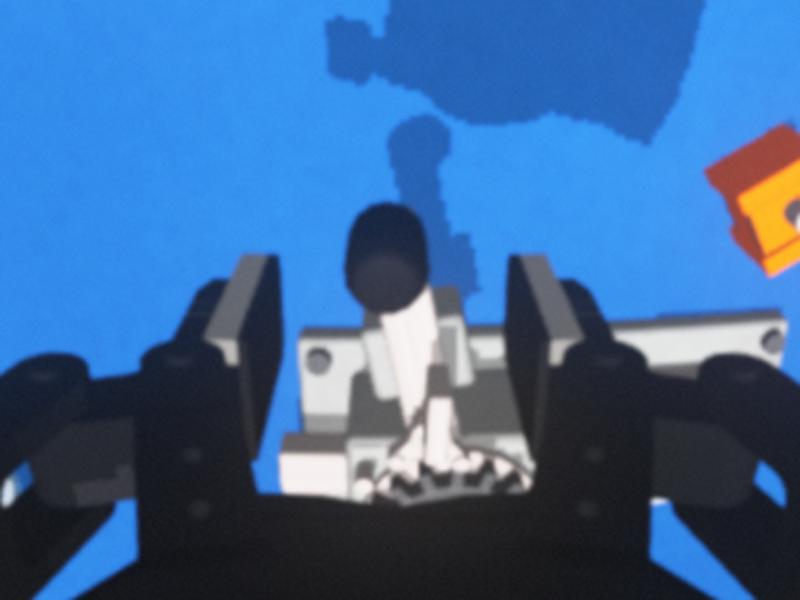

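The picture shows the knob top at (386,282) between the open fingers. The fin at (438,400) is now on the +y (clockwise) side of the bar, so the lever is on tighten.

Run:
```python
from h import *
c={k:(v if v.ndim else float(v)) for k,v in np.load("w2.npz").items()}
for k,p,z in [("knob",(386,282),135),("fin",(438,395),122)]:
    print(k,ray("wrist",120+p[0]/2.5,150+p[1]/2.5,z,c).round(1))
```

```text
knob [ 500.8 -105.9  135. ]
fin [547.7 -89.1 122. ]
```

Emit:
{"method": "carry_out", "body": {
  "targets": [
    {"dp": [-30, -1, 0], "yaw": 0},
    {"dp": [-30, -1, 50], "yaw": 0},
    {"dp": [-30, -1, 90], "yaw": 0},
    {"dp": [-30, -1, 112], "yaw": 0},
    {"dp": [-30, -1, 112], "yaw": 0}
  ]
}}

```text
clock: 4.8
eef_pos: [498.6, -105.2, 100.8]
tcp_rot: [3.141, -0.005, 3.142]
contact_force: [0.3, 0.6, -0.4]
opening: 0.5
grasp_force: 0.0
```

Emit:
{"method": "carry_out", "body": {
  "targets": [
    {"dp": [0, 0, 0], "yaw": 0},
    {"dp": [0, 0, 0], "yaw": 0},
    {"dp": [0, 0, 0], "yaw": 0},
    {"dp": [0, 0, 0], "yaw": 0}
  ],
  "fingers": -1,
  "grip_force": 25
}}

```text
clock: 5.3
eef_pos: [500.2, -105.6, 103.7]
tcp_rot: [-3.141, 0.002, 3.142]
contact_force: [4.1, -3.9, -8.3]
opening: 0.292
grasp_force: 26.9
```

Emit:
{"method": "carry_out", "body": {
  "targets": [
    {"dp": [1.5, 11.1, 0], "yaw": 0},
    {"dp": [2.2, 25.1, 0], "yaw": 0}
  ]
}}

```text
clock: 5.55
eef_pos: [497.7, -80.7, 103.7]
tcp_rot: [-3.141, 0.001, 3.141]
contact_force: [3.5, -6.9, -9.2]
opening: 0.296
grasp_force: 27.0
```

Emit:
{"method": "carry_out", "body": {
  "targets": [
    {"dp": [-0.7, 13.9, 0], "yaw": 0},
    {"dp": [-2.8, 27.8, 0], "yaw": 0},
    {"dp": [-6.3, 41.3, 0], "yaw": 0}
  ]
}}

```text
clock: 5.92
eef_pos: [503.5, -39.1, 103.6]
tcp_rot: [-3.14, -0.0, -3.141]
contact_force: [2.3, -7.3, -6.8]
opening: 0.294
grasp_force: 27.2
```

Emit:
{"method": "carry_out", "body": {
  "targets": [
    {"dp": [-4.8, 13.2, 0], "yaw": 0},
    {"dp": [-10.8, 25.8, 0], "yaw": 0},
    {"dp": [-18.2, 37.7, 0], "yaw": 0}
  ]
}}

```text
clock: 6.3
eef_pos: [521.2, -1.5, 103.6]
tcp_rot: [-3.14, -0.001, -3.141]
contact_force: [-0.0, -8.0, -4.2]
opening: 0.294
grasp_force: 27.5
```

Emit:
{"method": "carry_out", "body": {
  "targets": [
    {"dp": [0, 0, 0], "yaw": 0}
  ]
}}

```text
clock: 6.42
eef_pos: [521.7, -0.9, 103.6]
tcp_rot: [-3.141, -0.0, -3.141]
contact_force: [-0.3, -2.8, -1.5]
opening: 0.296
grasp_force: 27.6
```

Emit:
{"method": "carry_out", "body": {
  "targets": [
    {"dp": [12.8, -23.7, 0], "yaw": 0},
    {"dp": [21.1, -50.4, 0], "yaw": 0},
    {"dp": [23.9, -78.2, 0], "yaw": 0},
    {"dp": [21.1, -106, 0], "yaw": 0},
    {"dp": [12.8, -132.7, 0], "yaw": 0},
    {"dp": [6.8, -145.3, 0], "yaw": 0},
    {"dp": [-0.6, -157.2, 0], "yaw": 0},
    {"dp": [-0.6, -157.2, 0], "yaw": 0}
  ]
}}

```text
clock: 7.42
eef_pos: [522.9, -159.2, 103.6]
tcp_rot: [-3.141, 0.0, 3.141]
contact_force: [-0.3, -2.2, 3.1]
opening: 0.293
grasp_force: 28.2
```

Run:
```python
from h import *
f=np.mean([r.grab_frame("top")[185:217,250:302].astype(float) for _ in range(2)],0).astype(np.uint8)
cv2.imwrite("pics/t3.png",cv2.resize(f[:,:,::-1],None,fx=15,fy=15,interpolation=cv2.INTER_CUBIC))
```

```text
(no output)
```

View pics/t3.png

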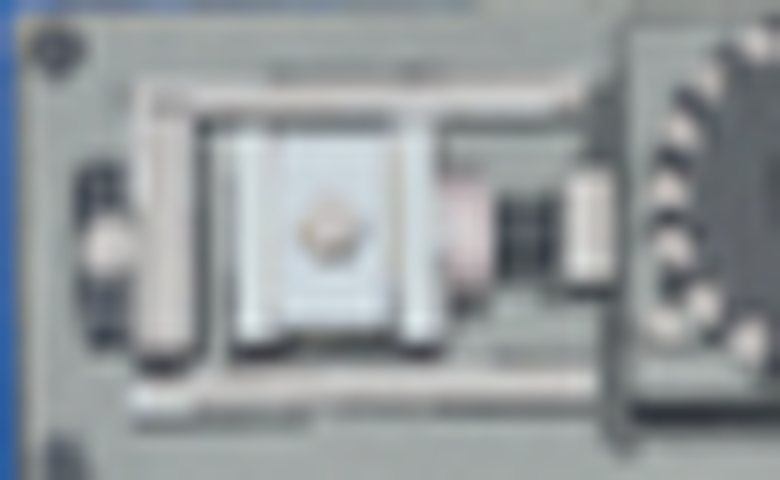

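Emit:
{"method": "carry_out", "body": {
  "targets": [
    {"dp": [7.9, 12.8, 0], "yaw": 0}
  ]
}}

```text
clock: 7.65
eef_pos: [514.9, -146.4, 103.6]
tcp_rot: [-3.14, 0.001, -3.141]
contact_force: [1.6, -6.4, 0.3]
opening: 0.294
grasp_force: 28.0
```

Emit:
{"method": "carry_out", "body": {
  "targets": [
    {"dp": [6, 12.6, 0], "yaw": 0}
  ]
}}

```text
clock: 7.78
eef_pos: [508.6, -133.2, 103.6]
tcp_rot: [-3.14, 0.001, -3.141]
contact_force: [1.6, -6.2, -1.2]
opening: 0.292
grasp_force: 27.9
```

Emit:
{"method": "carry_out", "body": {
  "targets": [
    {"dp": [4.8, 13.1, 0], "yaw": 0}
  ]
}}

```text
clock: 7.9
eef_pos: [503.9, -119.9, 103.6]
tcp_rot: [-3.14, 0.001, -3.141]
contact_force: [1.4, -7.1, -0.7]
opening: 0.291
grasp_force: 27.8
```

Emit:
{"method": "carry_out", "body": {
  "targets": [
    {"dp": [3.5, 13.6, 0], "yaw": 0}
  ]
}}

```text
clock: 8.02
eef_pos: [500.4, -106.1, 103.6]
tcp_rot: [-3.14, 0.001, -3.141]
contact_force: [3.1, -6.4, -1.9]
opening: 0.294
grasp_force: 27.8
```

Emit:
{"method": "carry_out", "body": {
  "targets": [
    {"dp": [2.1, 13.9, 0], "yaw": 0}
  ]
}}

```text
clock: 8.15
eef_pos: [498.4, -92.2, 103.6]
tcp_rot: [-3.14, 0.001, -3.141]
contact_force: [1.8, -6.6, -1.2]
opening: 0.298
grasp_force: 27.8
```

Emit:
{"method": "carry_out", "body": {
  "targets": [
    {"dp": [0.7, 14, 0], "yaw": 0}
  ]
}}

```text
clock: 8.28
eef_pos: [497.8, -78.2, 103.6]
tcp_rot: [-3.14, 0.002, -3.141]
contact_force: [3.2, -6.6, -2.0]
opening: 0.295
grasp_force: 27.7
```

Emit:
{"method": "carry_out", "body": {
  "targets": [
    {"dp": [-0.7, 14, 0], "yaw": 0}
  ]
}}

```text
clock: 8.4
eef_pos: [498.5, -64.2, 103.6]
tcp_rot: [-3.14, 0.002, -3.14]
contact_force: [4.2, -6.9, -2.2]
opening: 0.294
grasp_force: 27.7
```

Emit:
{"method": "carry_out", "body": {
  "targets": [
    {"dp": [-2.1, 13.8, 0], "yaw": 0}
  ]
}}

```text
clock: 8.52
eef_pos: [500.8, -50.4, 103.6]
tcp_rot: [-3.14, 0.002, -3.14]
contact_force: [4.2, -7.3, -2.0]
opening: 0.289
grasp_force: 27.7
```

```bash
cat > m.py <<'E'
from h import *
f=np.mean([r.grab_frame("top")[185:217,250:302].astype(float) for _ in range(2)],0).astype(np.uint8)
I=cv2.resize(f[:,:,::-1],None,fx=15,fy=15,interpolation=cv2.INTER_CUBIC); T=cv2.imread("pics/t3.png")
import time; cv2.imwrite(f"pics/m{int(time.time())}.png",I)
for n,(x0,x1,y0,y1) in dict(cell=(225,448,110,355),port=(280,390,180,280),stop=(130,200,90,360)).items():
    m=cv2.matchTemplate(I,T[y0:y1,x0:x1],cv2.TM_CCOEFF_NORMED); _,v,_,p=cv2.minMaxLoc(m); print(n,(x0-p[0])/4.84,p[1]-y0,round(v,3))
E
python3 m.py
```

```text
cell 7.644628099173554 1 0.916
port 6.198347107438017 1 0.86
stop -44.00826446280992 -3 0.777
```

Emit:
{"method": "carry_out", "body": {
  "targets": [
    {"dp": [-3.2, 12.5, 0], "yaw": 0}
  ]
}}

```text
clock: 8.75
eef_pos: [503.7, -38.6, 103.6]
tcp_rot: [-3.14, 0.001, -3.141]
contact_force: [2.3, -8.2, -0.6]
opening: 0.295
grasp_force: 27.9
```

```bash
python3 m.py
```

```text
cell 8.057851239669422 1 0.904
port 6.6115702479338845 1 0.77
stop -44.214876033057855 -3 0.747
```

```bash
ls -t pics/m*.png | head -1 | xargs -I{} cp {} pics/now.png
```

```text
(no output)
```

View pics/now.png

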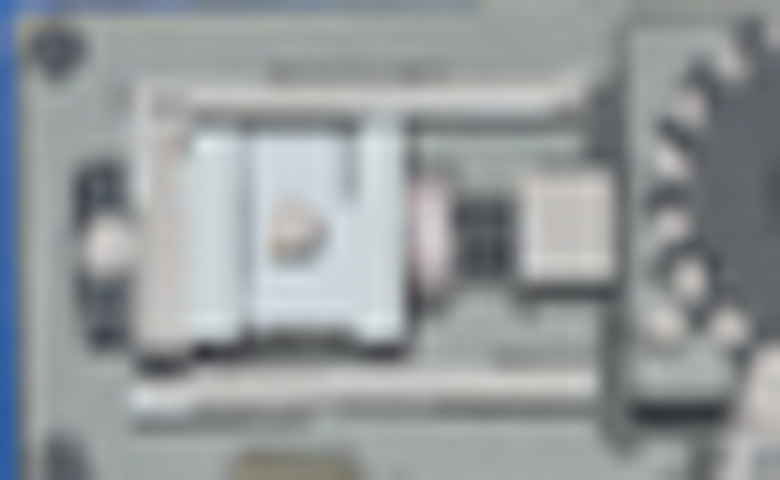

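The cell now bears on the back stop: its left edge meets the stop face at about x=190, with the nose face at 408. The grip is just beginning (about 8 N by torque and travel), so I continue in small steps.

Emit:
{"method": "carry_out", "body": {
  "targets": [
    {"dp": [-5, 13.8, 0], "yaw": 0}
  ]
}}

```text
clock: 8.98
eef_pos: [508.5, -25.3, 103.6]
tcp_rot: [-3.14, 0.001, -3.141]
contact_force: [2.3, -9.0, 0.4]
opening: 0.294
grasp_force: 28.0
```

Emit:
{"method": "carry_out", "body": {
  "targets": [
    {"dp": [-6, 12.6, 0], "yaw": 0}
  ]
}}

```text
clock: 9.1
eef_pos: [514.6, -12.5, 103.6]
tcp_rot: [-3.14, 0.001, -3.141]
contact_force: [2.6, -9.4, 0.5]
opening: 0.295
grasp_force: 28.0
```

Emit:
{"method": "carry_out", "body": {
  "targets": [
    {"dp": [-6, 10, 0], "yaw": 0}
  ]
}}

```text
clock: 9.22
eef_pos: [520.6, -2.5, 103.6]
tcp_rot: [-3.14, 0.0, -3.141]
contact_force: [1.9, -10.0, 1.0]
opening: 0.295
grasp_force: 28.1
```

```bash
python3 m.py; python3 -c "
from rig import r
for i in range(3): s=r.sense();print(s['contact_force'],s['eef_pos'])"
```

```text
cell 8.057851239669422 1 0.904
port 6.6115702479338845 1 0.769
stop -44.214876033057855 -3 0.745
[ 2.67601261 -4.87446325  2.64797681] [521.0720178   -1.88359699 103.58074432]
[ 2.67601261 -4.87446325  2.64797681] [521.0720178   -1.88359699 103.58074432]
[ 2.67601261 -4.87446325  2.64797681] [521.0720178   -1.88359699 103.58074432]
```

Run:
```python
import cv2,numpy as np,glob
fs=["pics/t3.png"]+sorted(glob.glob("pics/m1*.png"))
for f in fs:
    g=cv2.imread(f).astype(float).mean(2)
    p=g[200:260].mean(0)
    def cross(a,b,up):
        q=p[a:b]; t=(q.max()+q.min())/2
        i=[k for k in range(a,b-1) if (p[k]-t)*(p[k+1]-t)<=0 and (p[k+1]>p[k])==up]; return [round(k+(t-p[k])/(p[k+1]-p[k]),1) for k in i]
    print(f,"collar",cross(480,585,True),"nose back",cross(430,530,False),"cellR",cross(395,470,False))
```

```text
pics/t3.png collar [np.float64(564.1)] nose back [np.float64(492.6)] cellR [np.float64(430.2)]
pics/m1796135001.png collar [np.float64(526.6)] nose back [np.float64(451.0)] cellR [np.float64(450.3)]
pics/m1796135004.png collar [np.float64(518.2)] nose back [np.float64(449.8)] cellR [np.float64(449.0)]
pics/m1796135037.png collar [np.float64(505.7)] nose back [np.float64(449.8)] cellR [np.float64(449.0)]
```

Emit:
{"method": "carry_out", "body": {
  "targets": [
    {"dp": [12.3, -22.9, 0], "yaw": 0},
    {"dp": [20.6, -49.6, 0], "yaw": 0},
    {"dp": [23.4, -77.4, 0], "yaw": 0},
    {"dp": [20.6, -105.2, 0], "yaw": 0},
    {"dp": [20.6, -105.2, 0], "yaw": 0},
    {"dp": [20.6, -105.2, 0], "yaw": 0}
  ]
}}

```text
clock: 10.07
eef_pos: [500.6, -107.1, 103.6]
tcp_rot: [3.141, 0.002, 3.141]
contact_force: [4.8, -1.3, 0.1]
opening: 0.295
grasp_force: 27.9
```

Emit:
{"method": "carry_out", "body": {
  "targets": [
    {"dp": [1.3, 7, 0], "yaw": 0}
  ]
}}

```text
clock: 10.2
eef_pos: [499.2, -99.7, 103.6]
tcp_rot: [-3.142, 0.002, 3.141]
contact_force: [5.5, -1.2, 1.0]
opening: 0.295
grasp_force: 27.9
```

Emit:
{"method": "carry_out", "body": {
  "targets": [
    {"dp": [0.9, 7, 0], "yaw": 0}
  ]
}}

```text
clock: 10.32
eef_pos: [498.4, -92.8, 103.6]
tcp_rot: [-3.14, 0.002, -3.141]
contact_force: [5.8, -7.7, -1.6]
opening: 0.294
grasp_force: 27.8
```

Emit:
{"method": "carry_out", "body": {
  "targets": [
    {"dp": [0.5, 7, 0], "yaw": 0}
  ]
}}

```text
clock: 10.45
eef_pos: [497.8, -85.9, 103.6]
tcp_rot: [-3.14, 0.002, -3.14]
contact_force: [4.5, -6.4, -1.8]
opening: 0.292
grasp_force: 27.8
```

Emit:
{"method": "carry_out", "body": {
  "targets": [
    {"dp": [0.2, 7, 0], "yaw": 0}
  ]
}}

```text
clock: 10.58
eef_pos: [497.7, -79.0, 103.6]
tcp_rot: [-3.14, 0.002, -3.14]
contact_force: [5.7, -8.0, -1.7]
opening: 0.293
grasp_force: 27.8
```

```bash
python3 m.py
```

```text
cell 8.057851239669422 1 0.904
port 6.818181818181818 1 0.766
stop -44.214876033057855 -3 0.747
```

Emit:
{"method": "carry_out", "body": {
  "targets": [
    {"dp": [-0.7, 14, 0], "yaw": 0}
  ]
}}

```text
clock: 10.8
eef_pos: [498.3, -65.4, 103.6]
tcp_rot: [-3.14, 0.002, -3.141]
contact_force: [7.7, -9.8, -2.2]
opening: 0.293
grasp_force: 27.7
```

Emit:
{"method": "carry_out", "body": {
  "targets": [
    {"dp": [-0.8, 6.5, 0], "yaw": 0},
    {"dp": [-1.7, 12, 0], "yaw": 0}
  ]
}}

```text
clock: 11.05
eef_pos: [500.1, -53.2, 103.6]
tcp_rot: [-3.14, 0.002, -3.14]
contact_force: [5.1, -10.7, -1.6]
opening: 0.294
grasp_force: 27.8
```

```bash
python3 m.py
python3 - <<'E'
import cv2,glob
from rig import r
s=r.sense();print(s['eef_pos'],s['contact_force'])
fs=sorted(glob.glob("pics/m1*.png"))[-3:]
for f in fs:
    p=cv2.imread(f).astype(float).mean(2)[200:260].mean(0)
    def cross(a,b,up):
        q=p[a:b]; t=(q.max()+q.min())/2
        return [round(float(k+(t-p[k])/(p[k+1]-p[k])),1) for k in range(a,b-1) if (p[k]-t)*(p[k+1]-t)<=0 and (p[k+1]>p[k])==up]
    print("collar",cross(465,560,True),"back",cross(430,480,False))
E
```

```text
cell 8.057851239669422 1 0.907
port 6.6115702479338845 1 0.77
stop -44.214876033057855 -3 0.751
[500.21701158 -52.76759942 103.59198677] [ 5.52473387 -6.32068099 -1.75607852]
collar [505.5] back [449.7]
collar [503.4] back [450.1]
collar [493.4] back [448.6]
```

Angle count gives about 30 N and the nose-spring image about 27 N. The torque rise gives about 30–40 N, but it is noisy. I stop here, release and retreat.

Emit:
{"method": "carry_out", "body": {
  "targets": [
    {"dp": [0, -0.5, 0], "yaw": 0},
    {"dp": [0, -0.5, 0], "yaw": 0},
    {"dp": [0, -0.5, 0], "yaw": 0},
    {"dp": [0, -0.5, 0], "yaw": 0}
  ],
  "fingers": 0
}}

```text
clock: 11.65
eef_pos: [499.0, -53.3, 103.2]
tcp_rot: [3.141, -0.001, -3.142]
contact_force: [-0.5, -0.6, -0.1]
opening: 0.5
grasp_force: 0.0
```

Emit:
{"method": "carry_out", "body": {
  "targets": [
    {"dp": [0, -0.5, -30], "yaw": 0},
    {"dp": [0, -0.5, -70], "yaw": 0},
    {"dp": [0, -0.5, -120], "yaw": 0},
    {"dp": [50, -0.5, -140], "yaw": 0},
    {"dp": [100, -0.5, -140], "yaw": 0},
    {"dp": [100, -0.5, -140], "yaw": 0},
    {"dp": [100, -0.5, -140], "yaw": 0}
  ]
}}

```text
clock: 12.52
eef_pos: [399.9, -54.0, 243.6]
tcp_rot: [-3.141, 0.001, 3.141]
contact_force: [0.2, -0.3, -0.1]
opening: 0.502
grasp_force: 0.0
```

```bash
python3 m.py; python3 -c "
from h import *
print(r.sense()['contact_force'])
crop('top','end',240,170,340,255,7)"
```

```text
cell 8.057851239669422 1 0.906
port 6.6115702479338845 1 0.772
stop -44.214876033057855 -3 0.753
[-0.83194196  0.03636268 -0.69819245]
```

View pics/end.png

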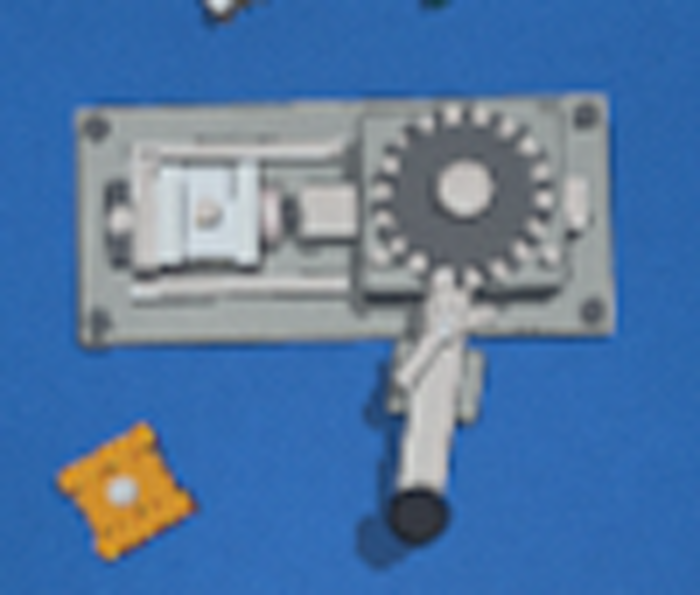

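The final view shows the cell against the stop (about 160), the nose on the cell (265), the lever on the tighten side (420,360), and nothing touched by the robot.

```bash
python3 -c "
from rig import r
print(r.sign_off())"
```

```text
the job is handed in; nothing more can be done
None
```

The lever is on the tightening side and the filter cell is home against the back stop, gripped at an estimated 30 N (inferred from handle travel, not measured directly); the gripper has let go, no bystander was touched, and the job was handed in at about 13 s.

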